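# Turn the sealed sample bottle over and set it on the free measuring stand

### The arm

A 6-joint arm with a two-finger parallel gripper is mounted at the origin on the work surface. World frame = base frame: x ahead of the robot, y to its left, z up, the work surface at z = 0. Lengths are in m, angles in rad, forces in N, time in s.
With the tool pointing down it reaches from about 0.425 to 1.125 m from the base axis. Payload 14.9 kg.
Tool frame: the origin (TCP) lies at the very end of the fingers, on their centre line; the grasp point (between the pads) lies 19 mm behind it; z points along the fingers, y is the line along which they close (so a half turn about z gives the same grasp; the last joint's range is limited). The gripper opens to 91 mm and grips with 3 to 60 N. Pads are 32 mm wide; open, the fingers measure 118 mm over their backs; the gripper's body (76 mm by 178 mm) begins 60 mm behind the grasp point.
Start: joints at [-1.366, 0.379, 1.734, -0, 1.028, -0.033], TCP at [0.165, -0.68, 0.214] pointing down, gripper open.
Joint ranges: [-2.77, 2.77], [-0.74, 2.19], [0, 2.66], [-1.06, 4.2], [0.31, 2.87], [-3.08, 3.08]. Speed limits (rad/s): [1.89, 1.89, 2.39, 3.14, 3.14, 3.14].

### API

Orientations are given as a rotation vector (axis times angle).
In Python, from station import read_state, cams, workorder, finder gives the robot as it stands.
- The arm moves only by the shell command python3 -m handwheel 'ROWS'. ROWS is JSON, a list that holds one entry, the list of rows, each a list of 7 numbers: the shift along the tool's x, y, z each as a share of 100 mm, from -1 to 1, then the turn, a rotation vector about the tool's x, y, z each as a share of 90 degrees, from -1 to 1, then the opening, from -1 (shut) to 1 (fully open). A call has 1 to 5 rows; each row is the pose to reach, as a shift and turn from the pose commanded when the call began, along the tool's axes at that moment; what a row does not reach only later rows make up. A row lasts 1/10 s, in which the tool goes at most 50 mm and 8.59 degrees, less where a joint would pass 70% of its speed; a pose out of reach is approached as far as the arm can. A call with a number of a shift or a turn outside -1 to 1 is refused whole. A call with a gripper value outside its range is refused whole. The fingers move at their own pace and stop on an object; the grip force is fixed at half the most. Time passes only in rows, so rows that repeat a pose let the fingers close. It gives the time, the measured TCP pose, the force, the opening and the grip force at its end, in the units of the state.
- read_state(): the state, without advancing time (a new reading comes with each control period).
- cams.get_image(name): name is "scene" or "top" or "wrist"; returns a dict with "image" (400x640x3 uint8, red, green, blue), "fx", "fy", "cx", "cy" (pixels), "R" (3x3) and "t" (3): a world point X has camera coordinates R X + t; the wrist camera has in their place "hand_eye" (4x4, takes a point from camera to tool coordinates, whose origin is the TCP and whose axes are the flange's). Camera axes: x right, y down, z forward; pixel columns grow to the right and rows downward; lengths in m; the calibration is good to about 2 mm. A picture is of the moment at which its call begins: read the wrist's pose just before it. There is no depth.
- workorder.close_job(): hands the job in; it is judged then, once.
Trained networks look in the newest picture that a camera, given by its name, has taken for a name from the list of things; names that differ only in an ending like _2 or _b are one class to them, and where a whole thing is asked for, a point or a joint stands for the part that bears it (a point fixed in the world has none). Each returns a list of dicts, best first, with "score" (0 to 1); they miss things now and then, are a little off and sometimes report something else, mostly with a low value. They report only what shows in the picture. A call takes as long as a camera call. They do not tell look-alikes from the thing itself.
- finder.regions_of(camera, label): "region" (400x640 bool, what is visible of it) and "location" ([column, row] in pixels, amid what is visible of it).
- finder.tip_of(camera, label): "location" ([column, row] in pixels: a listed point, or the origin of a listed thing).
The state is a dict: "time_s": time; "joint_positions": joint angles; "qvel": joint speeds; "joint_torque": joint torques, N m; "tcp_pos": TCP position; "tool_rot": TCP orientation; "contact_force": force on the tool from outside, world axes, zero at the start; "moment": the same for the moment, N m; "grip_width": finger opening in m; "finger_force": force on a finger pad.
Only numpy, scipy, OpenCV 4.12 (cv2) and the standard library are available. Lean on these libraries where they do the work, as an engineer would, in place of code of your own. Each camera call takes 0.05 s, during which the arm holds its last target. There are 200 camera calls.

### The job

The closed square sample bottle standing on the bench has to be turned over before it is measured: turn it completely upside down and keep it that way for about two seconds. Then set it back upright, centred on the disc of whichever of the two measuring stands is free, and let go of it. Do not drop it, let it topple or bang it down on a stand, and leave the other bottle, the screwdriver and the test chamber where they are.

Things in the scene. Friction and masses are not known exactly. Their poses are not given: they have to be found in the camera images.
- bottle: the work bottle: closed, rigid, white, 60 x 60 mm square body 100 mm high, fixed round flat grey cap 52 mm across above it; 130 mm high in all; 0.2 to 0.45 kg. Origin: centre of its underside; z runs up through the cap, x and y are square to the flat sides. Starts upright on the bench between the stands. Lies steadily on a flat side (axis 30 mm above the bench); can stand on its cap
- spare: a second bottle of the same shape and size, same origin and axes, already standing upright on one of the two stands; leave it alone
- stand_a: measuring stand, fixed: aluminium plate 130 (x) x 120 (y) x 12 mm with a steel disc 92 mm across, 6 mm high, in its middle (top 18 mm above the bench); a brass connector juts from its +x edge. Origin: centre of its underside, on the bench. One stand is to the left, the other to the right; either may be the free one, without the spare bottle
- stand_b: the other measuring stand, of the same shape and size, same origin and axes
- screwdriver: screwdriver 180 mm long lying on the far part of the bench along its x axis; leave it alone
- chamber: low box-shaped test chamber, fixed, 120 x 160 mm, 92 mm high over its two knobs, on the far part of the bench; origin at the centre of its underside. Nearer the robot, the bench (top at z = 0) between the two stands, from 0.42 to 0.66 m ahead of the robot, is clear but for the work bottle, and the bottle may be laid down there
Mind the look-alikes: they are no part of the job. What is shaped like the stand_a but red is not meant. Leave any green look-alike of the stand_b alone.

How it is judged:
By the outcome, as a careful person would: the job done as asked, in the order asked, and still so for the second after the job is handed in, with the robot touching nothing.
It also fails if it takes over 72 s, if anything falls off the work surface, if the arm or the gripper's body presses on something with over 40 N, if the wrist force passes 120 N, or if a joint passes its speed limit or range.

## Working session

There is one attempt and no reset: what is moved stays moved. The work goes in short steps, Python scripts to look and compute and a shell command to move; the robot and the scene stay as the last step left them, time stands still between calls to the robot, and variables do not carry over. Pictures are saved under pics/ and viewed, at most 12 in all, crops included, and the job is handed in when it is done.

```bash
ls; mkdir -p pics
cat > h.py <<'E'
import numpy as np,cv2
from scipy.spatial.transform import Rotation as R
from station import read_state,cams,workorder,finder
def ray(im,px):
    Rm=np.array(im["R"]);t=np.array(im["t"])
    d=Rm.T@np.array([(px[0]-im["cx"])/im["fx"],(px[1]-im["cy"])/im["fy"],1]);return -Rm.T@t,d
def onz(im,px,z=0):
    o,d=ray(im,px);return o+d*(z-o[2])/d[2]
def proj(im,X):
    c=np.array(im["R"])@np.array(X)+np.array(im["t"]);return [im["fx"]*c[0]/c[2]+im["cx"],im["fy"]*c[1]/c[2]+im["cy"]]
def save(im,n): cv2.imwrite("pics/"+n,np.array(im["image"])[:,:,::-1])
E
python3 - <<'E'
from h import *
np.set_printoptions(precision=3,suppress=True)
for c in ["top","scene"]:
    im=cams.get_image(c);save(im,c+"0.png")
    print(c,onz(im,[im['cx'],im['cy']]),-np.array(im["R"]).T@im["t"])
    for l in ["bottle","stand_a","screwdriver","chamber"]:
        for r in finder.tip_of(c,l): print("tip",l,r["score"],r["location"],onz(im,r["location"]))
        for r in finder.regions_of(c,l): print("reg",l,r["score"],r["location"],r["region"].sum())
s=read_state();print(s)
E
```

```text
pics
top [0.639 0.003 0.   ] [ 0.355 -0.012  1.635]
tip bottle 0.53 [308.0, 218.6] [0.556 0.045 0.   ]
reg bottle 0.55 [307.4, 217.3] 309
reg bottle 0.54 [233.0, 224.6] 455
tip stand_a 0.77 [464.4, 226.3] [ 0.534 -0.512  0.   ]
tip stand_a 0.76 [404.9, 219.8] [ 0.555 -0.301  0.   ]
tip stand_a 0.67 [239.3, 228.4] [0.519 0.29  0.   ]
tip stand_a 0.67 [179.7, 217.6] [0.556 0.506 0.   ]
reg stand_a 0.93 [404.7, 218.5] 1260
reg stand_a 0.91 [242.3, 235.5] 790
reg stand_a 0.83 [464.6, 226.0] 1323
reg stand_a 0.6 [181.9, 218.5] 1236
tip screwdriver 0.57 [355.1, 164.7] [ 0.756 -0.124  0.   ]
reg screwdriver 0.73 [355.3, 153.8] 153
tip chamber 0.84 [295.9, 157.2] [0.782 0.093 0.   ]
tip chamber 0.66 [353.5, 164.4] [ 0.757 -0.118  0.   ]
reg chamber 0.9 [294.1, 153.0] 1628
scene [ 0.599 -0.024  0.   ] [1.082 0.593 0.94 ]
tip bottle 0.81 [340.3, 207.9] [0.561 0.039 0.   ]
reg bottle 0.72 [340.6, 196.5] 892
tip stand_a 0.89 [256.9, 124.3] [ 0.539 -0.51   0.   ]
tip stand_a 0.87 [402.8, 254.1] [0.531 0.292 0.   ]
tip stand_a 0.63 [450.6, 309.2] [0.559 0.492 0.   ]
tip stand_a 0.58 [280.8, 154.4] [ 0.566 -0.299  0.   ]
reg stand_a 0.84 [280.0, 154.0] 816
reg stand_a 0.75 [451.0, 311.1] 2152
reg stand_a 0.75 [256.8, 123.9] 714
reg stand_a 0.6 [397.1, 262.2] 1011
tip screwdriver 0.73 [265.5, 206.1] [ 0.75  -0.123  0.   ]
reg screwdriver 0.59 [251.5, 209.0] 265
tip chamber 0.77 [293.5, 255.2] [0.789 0.089 0.   ]
reg chamber 0.82 [296.2, 248.7] 2586
{'time_s': 0.9, 'joint_positions': array([-1.366,  0.379,  1.734, -0.   ,  1.028, -0.033]), 'qvel': array([ 0.   , -0.   , -0.   , -0.001,  0.001, -0.   ]), 'joint_torque': array([ -0.005, -76.369, -43.474,   0.065,   0.039,  -0.   ]), 'tcp_pos': array([ 0.165, -0.68 ,  0.214]), 'tool_rot': array([ 3.119,  0.373, -0.   ]), 'contact_force': array([ 0.833, -0.266,  0.332]), 'moment': array([ 0.01 ,  0.005, -0.033]), 'finger_force': 0.0, 'grip_width': 0.09138099241089756}
```

View pics/top0.png

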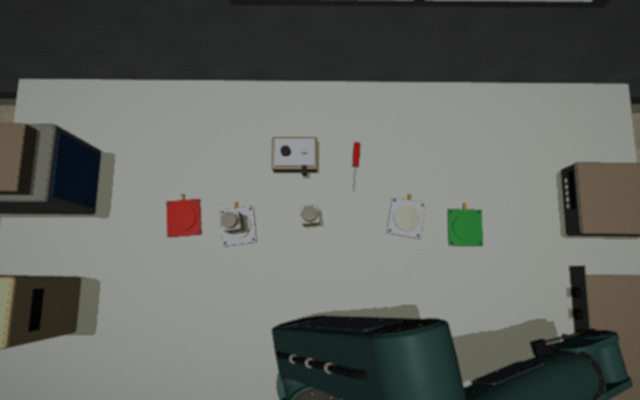

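View pics/scene0.png

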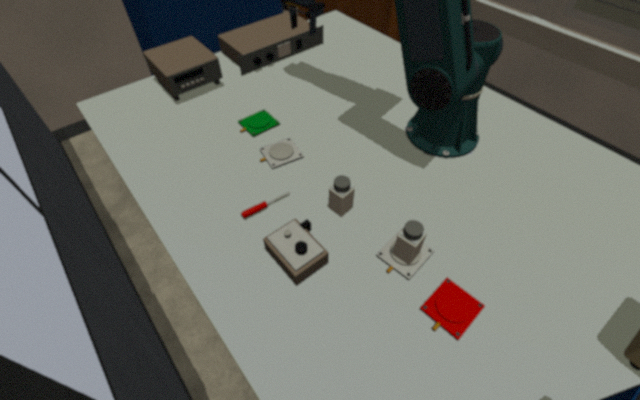

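```bash
cat > st.py <<'E'
from h import *
import json
np.set_printoptions(precision=3,suppress=True)
s=read_state();M=R.from_rotvec(s["tool_rot"]).as_matrix()
print(s["time_s"],"q",s["joint_positions"],"p",s["tcp_pos"],"w",round(s["grip_width"],4),"F",s["contact_force"]);print(M)
open("log.txt","a").write(json.dumps([list(s["joint_positions"]),list(s["tcp_pos"]),list(s["tool_rot"])])+"\n")
E
python3 st.py
python3 -m handwheel '[[[0.5,-0.5,-0.5,0,0,0,1],[1,-1,-1,0,0,0,1],[1,-1,-1,0,0,0,1],[1,-1,-1,0,0,0,1]]]'; python3 st.py
python3 -m handwheel '[[[0.7,-1,-0.5,0,0,0,1],[0.7,-1,-0.5,0,0,0,1],[0.7,-1,-0.5,0,0,0,1],[0.7,-1,-0.5,0,0,0,1]]]'; python3 st.py
python3 -m handwheel '[[[0.7,-1,0,0.2,0,0,1],[0.7,-1,0,0.2,0,0,1],[0.7,-1,0,0.2,0,0,1],[0.7,-1,0,0.2,0,0,1]]]'; python3 st.py
python3 -m handwheel '[[[0,-0.5,0,0,0.2,0.1,1],[0,-0.5,0,0,0.2,0.1,1],[0,-0.5,0,0,0.2,0.1,1],[0,-0.5,0,0,0.2,0.1,1]]]'; python3 st.py
```

```text
0.9 q [-1.366  0.379  1.734 -0.     1.028 -0.033] p [ 0.165 -0.68   0.214] w 0.0914 F [ 0.833 -0.266  0.332]
[[ 0.972  0.236 -0.   ]
 [ 0.236 -0.972 -0.   ]
 [-0.    -0.    -1.   ]]
time_s: 1.3
tcp_pos: [0.24, -0.558, 0.3167]
tool_rot: [3.117, 0.374, 0.001]
contact_force: [-1.0, -0.7, 0.5]
grip_width: 0.0911
finger_force: 0.0
1.3 q [-1.203  0.126  1.856  0.     1.157  0.129] p [ 0.24  -0.558  0.317] w 0.0911 F [-0.988 -0.72   0.52 ]
[[ 0.972  0.237  0.001]
 [ 0.237 -0.972 -0.002]
 [ 0.001  0.003 -1.   ]]
time_s: 1.7
tcp_pos: [0.2843, -0.4439, 0.3661]
tool_rot: [3.116, 0.376, 0.002]
contact_force: [0.9, -0.1, -0.1]
grip_width: 0.0913
finger_force: 0.0
1.7 q [-1.046 -0.06   1.957  0.     1.241  0.285] p [ 0.284 -0.444  0.366] w 0.0913 F [ 0.915 -0.115 -0.078]
[[ 0.971  0.238  0.002]
 [ 0.238 -0.971 -0.003]
 [ 0.001  0.003 -1.   ]]
time_s: 2.1
tcp_pos: [0.328, -0.3312, 0.3632]
tool_rot: [-2.807, -0.337, 0.054]
contact_force: [0.1, -0.1, 0.2]
grip_width: 0.0911
finger_force: 0.0
2.1 q [-0.913 -0.022  1.951  0.127  1.504  0.391] p [ 0.328 -0.331  0.363] w 0.0911 F [ 0.126 -0.134  0.201]
[[ 0.972  0.225 -0.074]
 [ 0.237 -0.923  0.302]
 [-0.    -0.311 -0.951]]
time_s: 2.5
tcp_pos: [0.3151, -0.2869, 0.3793]
tool_rot: [-2.78, -0.037, -0.351]
contact_force: [0.3, -0.1, -0.0]
grip_width: 0.091
finger_force: 0.0
2.5 q [-1.034 -0.194  2.093  0.387  1.433  0.419] p [ 0.315 -0.287  0.379] w 0.091 F [ 0.317 -0.121 -0.018]
[[ 0.969  0.067  0.237]
 [-0.016 -0.943  0.334]
 [ 0.246 -0.327 -0.912]]
```

```bash
cat > kin.py <<'E'
from h import *
import json
from scipy.optimize import least_squares
def Rz(a): return R.from_euler('z',a).as_matrix()
def Ry(a): return R.from_euler('y',a).as_matrix()
def ori(q): return Rz(q[0])@Ry(q[1]+q[2])@Rz(q[3])@Ry(q[4])@Rz(q[5])
D=[[np.array(v) for v in json.loads(l)] for l in open("log.txt")]
C=[ori(q).T@R.from_rotvec(r).as_matrix() for q,p,r in D]
K=R.from_matrix(C).mean().as_matrix()
def pos(k,q):  # linear params: a1,e,d1,L2,a3,L3,d6
    T=ori(q)
    A=np.zeros((3,7));A[:,0]=[1,0,0];A[:,1]=[0,1,0];A[:,2]=[0,0,1];A[:,3]=Ry(q[1])[:,2];B=Ry(q[1]+q[2]);A[:,4]=B[:,0];A[:,5]=B[:,2];A=Rz(q[0])@A;A[:,6]=T[:,2]
    return A
k=np.linalg.lstsq(np.vstack([pos(0,q) for q,p,r in D]),np.hstack([p for q,p,r in D]),rcond=None)[0]
def fk(q): return pos(0,q)@k, ori(q)@K
E
python3 - <<'E'
from kin import *
np.set_printoptions(precision=4,suppress=True)
for c in C: print(R.from_matrix(c).as_rotvec())
print(k)
for q,p,r in D: print(fk(q)[0]-p)
E
```

```text
[0.     0.     1.5708]
[-0.      0.      1.5708]
[-0.      0.      1.5708]
[-0.     -0.      1.5708]
[-0.     -0.      1.5708]
[-0.      0.0233  0.3181  0.5508  0.0414  0.6039  0.2688]
[-0.  0. -0.]
[-0.  0. -0.]
[-0.  0. -0.]
[-0.  0. -0.]
[-0.  0. -0.]
```

```bash
cat > plan.py <<'E'
from kin import *
LO=np.array([-2.77,-.74,0,-1.06,.31,-3.08]);HI=np.array([2.77,2.19,2.66,4.2,2.87,3.08])
def ik(p,T,q0):
    def f(q):
        a,B=fk(q);return np.hstack([(a-p)*5,R.from_matrix(B.T@T).as_rotvec()])
    r=least_squares(f,np.clip(q0,LO+1e-3,HI-1e-3),bounds=(LO,HI),max_nfev=60)
    return r.x,np.linalg.norm(r.fun)
def tool(az,t,s=1):
    z=np.array([np.cos(t)*np.cos(az),np.cos(t)*np.sin(az),-np.sin(t)]);y=s*np.array([-np.sin(az),np.cos(az),0])
    return np.column_stack([np.cross(y,z),y,z])
E
python3 - <<'E'
from plan import *
np.set_printoptions(precision=2,suppress=True)
q0s=[np.array([0,.2,1.9,j4,j5,j6]) for j4 in (0,1.57,3.1) for j5 in (1,2) for j6 in (-2.,0,2.)]
def allik(g,T):
    out=[]
    for q0 in q0s:
        q,e=ik(g+0.019*T[:,2],T,q0)
        if e<1e-3 and not any(np.allclose(q,o,atol=.05) for o in out): out.append(q)
    return out
for nm,g in (("bot",np.array([.558,.042,.062])),("stand",np.array([.557,-.30,.08]))):
  for t in (25,35):
    for az in (-180,-90,0,90):
      for s in (1,-1):
        for q in allik(g,tool(np.radians(az),np.radians(t),s)): print(nm,t,az,s,q,"margin",round(min((q-LO).min(),(HI-q).min()),2))
E
```

```text
bot 25 -180 1 [0.02 0.9  1.55 0.02 1.83 1.59] margin 1.04
bot 25 -180 -1 [ 0.02  0.9   1.55  0.02  1.83 -1.56] margin 1.04
bot 25 -90 1 [ 0.41  0.75  1.91 -1.01  1.36  1.12] margin 0.05
bot 25 -90 -1 [ 0.41  0.75  1.91 -1.01  1.36 -2.02] margin 0.05
bot 25 0 1 [0.06 0.6  2.44 3.2  1.03 1.56] margin 0.22
bot 25 0 -1 [ 0.06  0.6   2.44  3.2   1.03 -1.58] margin 0.22
bot 25 90 1 [-0.36  0.72  1.97  1.07  1.32  2.  ] margin 0.69
bot 25 90 -1 [-0.36  0.72  1.97  1.07  1.32 -1.14] margin 0.69
bot 35 -180 1 [0.02 0.82 1.61 0.02 1.66 1.59] margin 1.05
bot 35 -180 -1 [ 0.02  0.82  1.61  0.02  1.66 -1.55] margin 1.05
bot 35 -90 1 [ 0.38  0.67  1.94 -0.95  1.22  1.05] margin 0.11
bot 35 -90 -1 [ 0.38  0.67  1.94 -0.95  1.22 -2.09] margin 0.11
bot 35 0 1 [0.05 0.49 2.42 3.21 0.74 1.55] margin 0.24
bot 35 0 -1 [ 0.05  0.49  2.42  3.21  0.74 -1.59] margin 0.24
bot 35 90 1 [-0.32  0.65  2.    1.    1.18  2.08] margin 0.66
bot 35 90 -1 [-0.32  0.65  2.    1.    1.18 -1.07] margin 0.66
stand 25 -180 1 [-0.39  0.94  1.43 -0.37  1.86  1.29] margin 0.69
stand 25 -180 -1 [-0.39  0.94  1.43 -0.37  1.86 -1.86] margin 0.69
stand 25 0 1 [-0.79  0.59  2.25  2.22  0.94  1.83] margin 0.41
stand 25 0 -1 [-0.79  0.59  2.25  2.22  0.94 -1.31] margin 0.41
stand 25 90 1 [-0.79  0.86  1.6   0.7   1.65  2.04] margin 1.04
stand 25 90 -1 [-0.79  0.86  1.6   0.7   1.65 -1.11] margin 1.06
stand 35 -180 1 [-0.4   0.86  1.49 -0.33  1.7   1.28] margin 0.73
stand 35 -180 -1 [-0.4   0.86  1.49 -0.33  1.7  -1.86] margin 0.73
stand 35 0 1 [-0.76  0.51  2.24  2.11  0.71  1.98] margin 0.4
stand 35 0 -1 [-0.76  0.51  2.24  2.11  0.71 -1.16] margin 0.4
stand 35 90 1 [-0.77  0.78  1.65  0.63  1.51  2.06] margin 1.01
stand 35 90 -1 [-0.77  0.78  1.65  0.63  1.51 -1.08] margin 1.01
```

Run:
```python
from h import *
np.set_printoptions(precision=3,suppress=True)
s=read_state();im=cams.get_image("wrist");save(im,"w1.png");print(np.array(im["hand_eye"]),im["fx"])
```

```text
[[ 0.001 -0.963 -0.268  0.076]
 [ 1.     0.     0.001  0.   ]
 [-0.001 -0.268  0.963 -0.171]
 [ 0.     0.     0.     1.   ]] 334.3046156197618
```

```bash
cat >> plan.py <<'E'
def route(p0,T0,p1,T1,n,q0,rows=5):
    "print n calls (end-row values) from pose 0 to pose 1, simulating rounding, with IK"
    P,T,q=np.array(p0),np.array(T0),q0
    for i in range(n):
        f=1/(n-i)
        d=T.T@(p1-P)*f*10; w=R.from_matrix(T.T@T1).as_rotvec()*f/(np.pi/2)
        d,w=d.round(3),w.round(3)
        P=P+T@d/10; T=T@R.from_rotvec(w*np.pi/2).as_matrix()
        qn,e=ik(P,T,q)
        print([float(v) for v in np.hstack([d,w])],"q",qn.round(2),"err %.4f"%e,"dq",np.abs(qn-q).max().round(2),"deg %.0f mm %.0f"%(np.linalg.norm(w)*90,np.linalg.norm(d)*100)); q=qn
    return P,T,q
def now():
    s=read_state();return np.array(s["tcp_pos"]),R.from_rotvec(s["tool_rot"]).as_matrix(),np.array(s["joint_positions"])
E
python3 - <<'E'
from plan import *
np.set_printoptions(precision=2,suppress=True)
t=np.radians(30);T=tool(np.pi/2,t,-1);b=np.array([.558,.042,.062])
g=b+.019*T[:,2]; pre=g-.17*T[:,2]
P,Q,q=route(*now()[:2],pre,T,4,now()[2])
print("adv");P,Q,q=route(P,Q,g,T,2,q)
qg=q
best=[]
for x in np.arange(.4,.8,.1):
  for y in (-.3,-.15,0,.1):
    for z in (.3,.4,.5):
      q,e=ik(np.array([x,y,z]),T,qg); m=9;J=0
      if e>1e-3: continue
      for i in range(1,11):
        Ti=T@R.from_rotvec(np.array([np.sin(t),0,np.cos(t)])*np.pi*i/10).as_matrix()
        qn,e=ik(np.array([x,y,z]),Ti,q);J=max(J,np.abs(qn-q).max());q=qn
        m=min(m,(q-LO).min(),(HI-q).min())
        if e>1e-3: m=-1;break
      best.append((m,J,x,y,z,q))
best.sort(key=lambda b:-b[0])
for b in best[:8]: print(*b)
E
```

```text
[0.433, -0.227, 0.86, 0.11, 0.061, -0.214] q [-0.94 -0.06  2.13  0.56  1.38  0.05] err 0.0000 dq 0.37 deg 22 mm 99
[0.375, 0.065, 0.913, 0.11, 0.061, -0.214] q [-0.83  0.14  2.12  0.7   1.36 -0.33] err 0.0000 dq 0.38 deg 22 mm 99
[0.219, 0.326, 0.908, 0.111, 0.061, -0.214] q [-0.7   0.37  2.03  0.8   1.39 -0.69] err 0.0000 dq 0.37 deg 22 mm 99
[-0.009, 0.517, 0.844, 0.111, 0.06, -0.215] q [-0.56  0.59  1.89  0.83  1.46 -1.02] err 0.0000 dq 0.33 deg 22 mm 99
adv
[0.001, 0.001, 0.85, -0.0, 0.0, 0.0] q [-0.46  0.63  1.95  0.92  1.35 -1.06] err 0.0000 dq 0.11 deg 0 mm 85
[0.0, 0.0, 0.85, -0.001, 0.0, 0.0] q [-0.34  0.69  1.99  1.03  1.25 -1.11] err 0.0000 dq 0.11 deg 0 mm 85
0.6486331460643551 0.3036540692539289 0.6 0.1 0.3 [-0.26  0.75  1.92  1.61  2.15  2.13]
0.6472819711175912 0.3056169181294821 0.7 0.1 0.3 [-0.22  0.83  1.71  1.72  2.12  2.27]
0.6268832118349357 0.3073009079753204 0.6 0.1 0.4 [-0.26  0.57  1.95  1.7   2.13  2.3 ]
0.6262604051962573 0.30807647609663347 0.7 0.1 0.4 [-0.22  0.68  1.74  1.79  2.1   2.41]
0.5962773930764205 0.3119645241201314 0.6 0.1 0.5 [-0.26  0.41  1.95  1.8   2.11  2.48]
0.5784857782843105 0.32115702346922204 0.5 0 0.3 [-0.48  0.7   2.04  1.35  2.23  2.02]
0.56467578804188 0.32100968086208703 0.6 0 0.3 [-0.41  0.77  1.86  1.5   2.22  2.17]
0.5597687132433871 0.3237464368111429 0.7 0 0.3 [-0.35  0.86  1.66  1.63  2.19  2.31]
```

```bash
python3 -m handwheel '[[[0.433,-0.227,0.86,0.11,0.061,-0.214,1],[0.433,-0.227,0.86,0.11,0.061,-0.214,1],[0.433,-0.227,0.86,0.11,0.061,-0.214,1],[0.433,-0.227,0.86,0.11,0.061,-0.214,1]]]'|head -2
python3 -m handwheel '[[[0.375,0.065,0.913,0.11,0.061,-0.214,1],[0.375,0.065,0.913,0.11,0.061,-0.214,1],[0.375,0.065,0.913,0.11,0.061,-0.214,1],[0.375,0.065,0.913,0.11,0.061,-0.214,1]]]'|head -2
python3 -m handwheel '[[[0.219,0.326,0.908,0.111,0.061,-0.214,1],[0.219,0.326,0.908,0.111,0.061,-0.214,1],[0.219,0.326,0.908,0.111,0.061,-0.214,1],[0.219,0.326,0.908,0.111,0.061,-0.214,1]]]'|head -2
python3 -m handwheel '[[[0,0.517,0.844,0.111,0.06,-0.215,1],[0,0.517,0.844,0.111,0.06,-0.215,1],[0,0.517,0.844,0.111,0.06,-0.215,1],[0,0.517,0.844,0.111,0.06,-0.215,1],[0,0.517,0.844,0.111,0.06,-0.215,1]]]'|head -2
python3 st.py
python3 - <<'E'
from h import *
s=read_state();im=cams.get_image("wrist");save(im,"w2.png")
for f in (finder.tip_of,finder.regions_of):
    for r in f("wrist","bottle"): print(r["score"],r["location"])
r=finder.regions_of("wrist","bottle")
if r: np.save("reg.npy",r[0]["region"])
E
```

```text
time_s: 2.95
tcp_pos: [0.3771, -0.2364, 0.3177]
time_s: 3.35
tcp_pos: [0.4379, -0.1871, 0.258]
time_s: 3.75
tcp_pos: [0.4987, -0.1377, 0.198]
time_s: 4.25
tcp_pos: [0.5594, -0.0881, 0.1399]
4.25 q [-0.557  0.587  1.892  0.833  1.455 -1.015] p [ 0.559 -0.088  0.14 ] w 0.091 F [0.585 0.588 0.215]
[[ 0.002  1.     0.002]
 [ 0.502 -0.003  0.865]
 [ 0.865 -0.001 -0.502]]
0.64 [323.5, 229.0]
0.6 [327.3, 186.3]
```

View pics/w2.png

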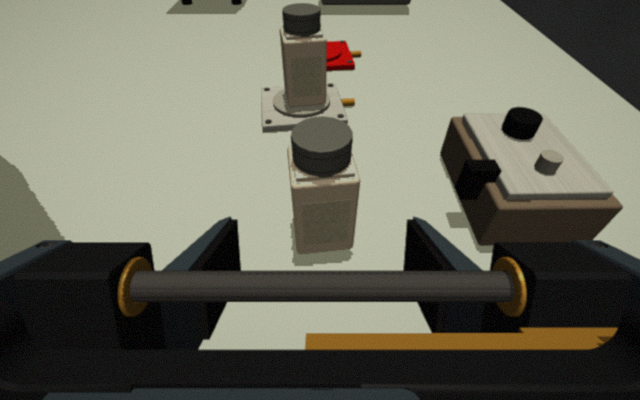

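Run:
```python
import cv2
im=cv2.imread("pics/w2.png")[110:260,270:380]
cv2.imwrite("pics/w2c.png",cv2.resize(im,None,fx=4,fy=4,interpolation=cv2.INTER_CUBIC))
```

```text
(no output)
```

View pics/w2c.png

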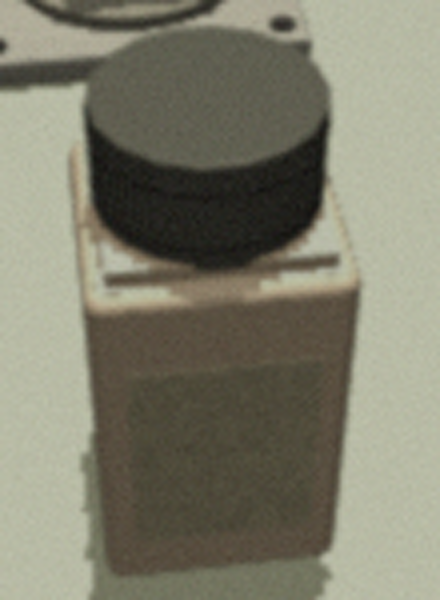

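Run:
```python
from plan import *
s=read_state();im=cams.get_image("wrist")
H=np.array(im["hand_eye"]);W=np.eye(4);W[:3,:3]=R.from_rotvec(s["tool_rot"]).as_matrix();W[:3,3]=s["tcp_pos"]
V=np.linalg.inv(W@H);im["R"]=V[:3,:3];im["t"]=V[:3,3]
L=[(-.029,-.029,.002,297.5,253),(.029,-.029,.002,352.5,247.7),(-.029,-.029,.099,293,187),(.029,-.029,.099,359,182),(-.029,.029,.099,288.5,148),(0,0,.13,321.8,134.5)]
def f(v):
    o=[]
    for x,y,z,u,w in L:
        c,sn=np.cos(v[2]),np.sin(v[2])
        o+=list(np.array(proj(im,[v[0]+c*x-sn*y,v[1]+sn*x+c*y,z]))-[u,w])
    return o
r=least_squares(f,[.558,.042,0]);print(r.x,np.degrees(r.x[2]),np.round(r.fun,1))
b=np.array([r.x[0],r.x[1],.062]);psi=r.x[2];np.save("b.npy",r.x)
t=np.radians(30);T=tool(np.pi/2+psi,t,-1);g=b+.019*T[:,2]
P,Q,q=route(*now()[:2],g-.1*T[:,2],T,1,now()[2])
P,Q,q=route(P,Q,g,T,2,q)
```

```text
[0.55931846 0.03409491 0.12767346] 7.315150388988383 [ 0.2  2.   0.3  1.4 -1.3  0.3  1.5 -0.8 -0.8 -2.7  0.2 -1.3]
[-0.061, 0.092, 0.636, 0.071, 0.0, -0.04] q [-0.45  0.66  1.86  0.82  1.44 -1.06] err 0.0000 dq 0.1 deg 7 mm 65
[0.0, 0.0, 0.5, -0.0, 0.0, -0.0] q [-0.4   0.68  1.9   0.87  1.38 -1.08] err 0.0000 dq 0.06 deg 0 mm 50
[0.001, 0.0, 0.5, -0.0, 0.0, -0.0] q [-0.34  0.71  1.93  0.93  1.32 -1.11] err 0.0000 dq 0.06 deg 0 mm 50
```

```bash
python3 -m handwheel '[[[-0.061,0.092,0.636,0.071,0,-0.04,1],[-0.061,0.092,0.636,0.071,0,-0.04,1],[-0.061,0.092,0.636,0.071,0,-0.04,1]]]'|head -4
python3 -m handwheel '[[[0,0,0.25,0,0,0,1],[0,0,0.5,0,0,0,1],[0,0,0.75,0,0,0,1],[0,0,1,0,0,0,1],[0,0,1,0,0,0,1]]]'|head -4
python3 st.py
python3 - <<'E'
from h import *
im=cams.get_image("wrist");save(im,"w3.png")
E
```

```text
time_s: 4.8
tcp_pos: [0.5676, -0.0333, 0.1008]
tool_rot: [-1.461, -1.663, -0.842]
contact_force: [-0.2, -0.8, 0.5]
time_s: 5.3
tcp_pos: [0.5556, 0.0521, 0.0513]
tool_rot: [-1.462, -1.662, -0.843]
contact_force: [0.2, 1.7, -0.7]
5.3 q [-0.334  0.711  1.931  0.928  1.317 -1.11 ] p [0.556 0.052 0.051] w 0.091 F [ 0.213  1.68  -0.695]
[[-0.062  0.992 -0.113]
 [ 0.495  0.129  0.859]
 [ 0.867 -0.003 -0.498]]
```

View pics/w3.png

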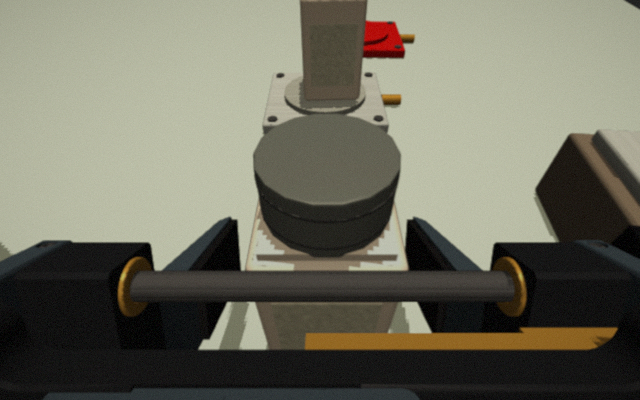

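```bash
python3 -m handwheel '[[[0,0.02,0,0,0,0,-1],[0,0.02,0,0,0,0,-1],[0,0.02,0,0,0,0,-1],[0,0.02,0,0,0,0,-1],[0,0.02,0,0,0,0,-1]]]'
python3 -m handwheel '[[[0,0,0,0,0,0,-1],[0,0,0,0,0,0,-1],[0,0,0,0,0,0,-1],[0,0,0,0,0,0,-1]]]'
python3 st.py
python3 - <<'E'
from plan import *
p,T,q=now()
P,Q,q=route(p,T,p+[0,0,.03],T,1,q)
P,Q,q=route(P,Q,np.array([.56,.0,.30]),T,3,q)
# align tool so that tilt is exactly consistent: bottle axis now = world z
a=T.T@np.array([0,0,1]); print("bottle axis in tool",a)
h=T[:,2]*[1,1,0];h/=np.linalg.norm(h);print("roll axis tool",T.T@h*0.4)
T2=R.from_rotvec(h*np.pi).as_matrix()@T
P2,Q2,q2=P,Q,q
for i in range(5):
    Q2=Q2@R.from_rotvec(T.T@h*np.pi/5).as_matrix();qn,e=ik(P2,Q2,q2);print(qn,e,np.abs(qn-q2).max());q2=qn
E
```

```text
time_s: 5.85
tcp_pos: [0.559, 0.0511, 0.0519]
tool_rot: [-1.461, -1.664, -0.845]
contact_force: [-2.0, -4.7, 3.5]
grip_width: 0.0599
finger_force: 30.0
time_s: 6.25
tcp_pos: [0.5591, 0.0512, 0.0519]
tool_rot: [-1.461, -1.664, -0.844]
contact_force: [-1.7, -5.1, 5.3]
grip_width: 0.0601
finger_force: 30.0
6.25 q [-0.334  0.713  1.925  0.928  1.318 -1.108] p [0.559 0.051 0.052] w 0.0601 F [-1.749 -5.077  5.311]
[[-0.065  0.992 -0.112]
 [ 0.495  0.13   0.859]
 [ 0.867 -0.    -0.499]]
[0.26, -0.0, -0.15, 0.0, 0.0, 0.0] q [-0.33  0.66  1.94  0.92  1.34 -1.07] err 0.0000 dq 0.05 deg 0 mm 30
[0.545, -0.019, -0.51, 0.0, 0.0, 0.0] q [-0.36  0.54  1.94  0.88  1.43 -0.99] err 0.0000 dq 0.12 deg 0 mm 75
[0.545, -0.019, -0.51, 0.0, 0.0, 0.0] q [-0.39  0.43  1.93  0.86  1.52 -0.91] err 0.0000 dq 0.11 deg 0 mm 75
[0.546, -0.02, -0.509, 0.0, 0.0, 0.0] q [-0.41  0.34  1.9   0.84  1.62 -0.83] err 0.0000 dq 0.1 deg 0 mm 75
bottle axis in tool [ 8.66564472e-01 -8.08601310e-05 -4.99065135e-01]
roll axis tool [ 1.99626053e-01 -1.86273374e-05  3.46625790e-01]
[-0.35203572  0.47033309  1.75511122  0.71803785  1.85361861 -0.26590879] 1.7343015889973487e-09 0.5604619169282568
[-0.32179994  0.61544093  1.66841332  0.72692133  2.10399739  0.25936217] 1.5393865564716175e-10 0.5252709688264057
[-0.32179994  0.72866795  1.663861    0.86800162  2.29345086  0.82830714] 8.569033476969383e-10 0.5689449668213644
[-0.35203572  0.78305742  1.74298542  1.11830777  2.36273697  1.47677162] 7.720173154588328e-16 0.6484644799119154
[-0.40972711  0.763405    1.87944926  1.36853685  2.28011218  2.14218083] 2.425981576054331e-13 0.6654092106939422
```

```bash
python3 -m handwheel '[[[0.09,0,-0.05,0,0,0,-1],[0.18,0,-0.1,0,0,0,-1],[0.26,0,-0.15,0,0,0,-1],[0.26,0,-0.15,0,0,0,-1]]]'
python3 -m handwheel '[[[0.18,0,-0.17,0,0,0,-1],[0.36,0,-0.34,0,0,0,-1],[0.54,-0.02,-0.51,0,0,0,-1],[0.54,-0.02,-0.51,0,0,0,-1]]]'|head -4
python3 -m handwheel '[[[0.18,0,-0.17,0,0,0,-1],[0.36,0,-0.34,0,0,0,-1],[0.54,-0.02,-0.51,0,0,0,-1],[0.54,-0.02,-0.51,0,0,0,-1]]]'|head -4
python3 -m handwheel '[[[0.18,0,-0.17,0,0,0,-1],[0.36,0,-0.34,0,0,0,-1],[0.54,-0.02,-0.51,0,0,0,-1],[0.54,-0.02,-0.51,0,0,0,-1]]]'|head -7
python3 st.py
python3 - <<'E'
from h import *
a=np.array(cams.get_image("wrist")["image"]);b=np.array(cams.get_image("scene")["image"])[60:260,200:500]
o=np.zeros((400,640+160,3),np.uint8);b=cv2.resize(b,(400,267));a=cv2.resize(a[:,120:520],(400,400))
o[:,:400]=a;o[:267,400:]=b;cv2.imwrite("pics/m4.png",o[:,:,::-1])
E
```

```text
time_s: 6.65
tcp_pos: [0.5596, 0.0513, 0.0832]
tool_rot: [-1.461, -1.666, -0.845]
contact_force: [0.5, 0.1, -2.5]
grip_width: 0.0603
finger_force: 30.0
time_s: 7.05
tcp_pos: [0.5604, 0.0333, 0.1563]
tool_rot: [-1.462, -1.668, -0.847]
contact_force: [0.9, 0.7, -2.3]
time_s: 7.45
tcp_pos: [0.5604, 0.0162, 0.2277]
tool_rot: [-1.462, -1.667, -0.846]
contact_force: [0.7, -0.3, -2.2]
time_s: 7.85
tcp_pos: [0.5606, -0.001, 0.2992]
tool_rot: [-1.462, -1.666, -0.846]
contact_force: [1.1, -0.7, -2.1]
grip_width: 0.0598
finger_force: 30.0
7.85 q [-0.411  0.339  1.894  0.839  1.614 -0.829] p [ 0.561 -0.001  0.299] w 0.0598 F [ 1.07  -0.663 -2.122]
[[-0.066  0.992 -0.111]
 [ 0.496  0.129  0.859]
 [ 0.866  0.002 -0.5  ]]
```

View pics/m4.png

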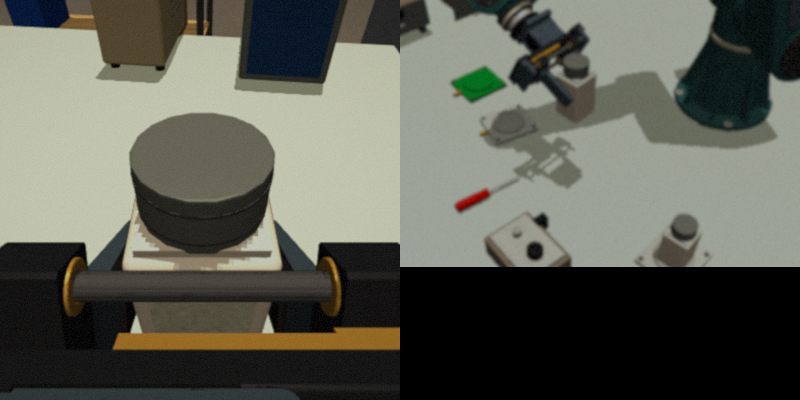

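```bash
python3 -m handwheel '[[[0.22,0,-0.12,0,0,0,-1],[0.43,0,-0.25,0,0,0,-1],[0.65,0,-0.37,0,0,0,-1],[0.87,0,-0.5,0,0,0,-1]]]'|head -4
python3 -m handwheel '[[[0,0,0,0.04,0,0.07,-1],[0,0,0,0.08,0,0.139,-1],[0,0,0,0.12,0,0.208,-1],[0,0,0,0.16,0,0.277,-1],[0,0,0,0.2,0,0.347,-1]]]'|head -4
python3 -m handwheel '[[[0,0,0,0.04,0,0.07,-1],[0,0,0,0.08,0,0.139,-1],[0,0,0,0.12,0,0.208,-1],[0,0,0,0.16,0,0.277,-1],[0,0,0,0.2,0,0.347,-1]]]'|head -4
python3 st.py
```

```text
time_s: 8.35
tcp_pos: [0.5595, 0.0001, 0.3973]
tool_rot: [-1.461, -1.662, -0.842]
contact_force: [0.1, -0.1, -3.0]
time_s: 8.85
tcp_pos: [0.5597, 0.0, 0.3966]
tool_rot: [-1.571, -1.225, -0.262]
contact_force: [0.7, 0.3, -1.8]
time_s: 9.35
tcp_pos: [0.5598, 0.0001, 0.3964]
tool_rot: [-1.555, -0.751, 0.271]
contact_force: [-0.3, 0.3, -2.0]
9.35 q [-0.321  0.502  1.647  0.791  2.208  0.379] p [0.56  0.    0.396] w 0.0597 F [-0.299  0.27  -1.969]
[[ 0.755  0.297 -0.585]
 [ 0.602  0.04   0.797]
 [ 0.261 -0.954 -0.148]]
```

```bash
python3 -m handwheel '[[[0,0,0,0.04,0,0.07,-1],[0,0,0,0.08,0,0.139,-1],[0,0,0,0.12,0,0.208,-1],[0,0,0,0.16,0,0.277,-1],[0,0,0,0.2,0,0.347,-1]]]'|head -4
python3 -m handwheel '[[[0,0,0,0.04,0,0.07,-1],[0,0,0,0.08,0,0.139,-1],[0,0,0,0.12,0,0.208,-1],[0,0,0,0.16,0,0.277,-1],[0,0,0,0.2,0,0.347,-1]]]'|head -4
python3 -m handwheel '[[[0,0,0,0.04,0,0.07,-1],[0,0,0,0.08,0,0.139,-1],[0,0,0,0.12,0,0.208,-1],[0,0,0,0.16,0,0.277,-1],[0,0,0,0.2,0,0.347,-1]]]'|head -4
python3 st.py
python3 - <<'E'
from plan import *
p,T,q=now();a=T@np.array([.8665,0,-.499]);print("bottle axis world",a)
w=np.cross(a,[0,0,-1]);print("corr shares",T.T@w/(np.pi/2))
a=np.array(cams.get_image("wrist")["image"]);b=np.array(cams.get_image("scene")["image"])[0:260,200:500]
o=np.zeros((400,800,3),np.uint8);o[:,:400]=a[:,120:520];o[:347,400:]=cv2.resize(b,(400,347));cv2.imwrite("pics/m5.png",o[:,:,::-1])
E
```

```text
time_s: 9.85
tcp_pos: [0.5598, 0.0002, 0.3964]
tool_rot: [-1.43, -0.251, 0.753]
contact_force: [-0.5, -0.1, -2.1]
time_s: 10.35
tcp_pos: [0.5598, 0.0002, 0.3964]
tool_rot: [-1.201, 0.265, 1.177]
contact_force: [0.4, 0.0, -2.0]
time_s: 10.85
tcp_pos: [0.5598, 0.0002, 0.3964]
tool_rot: [-0.872, 0.784, 1.534]
contact_force: [-0.2, -0.3, -3.6]
10.85 q [-0.411  0.595  1.916  1.491  2.297  2.332] p [0.56  0.    0.396] w 0.0601 F [-0.19  -0.262 -3.647]
[[-0.076 -0.992 -0.105]
 [ 0.496 -0.129  0.859]
 [-0.865  0.014  0.501]]
bottle axis world [-1.37774811e-02  8.43140206e-04 -9.99816343e-01]
corr shares [-0.00430614  0.00166226 -0.00747749]
```

View pics/m5.png

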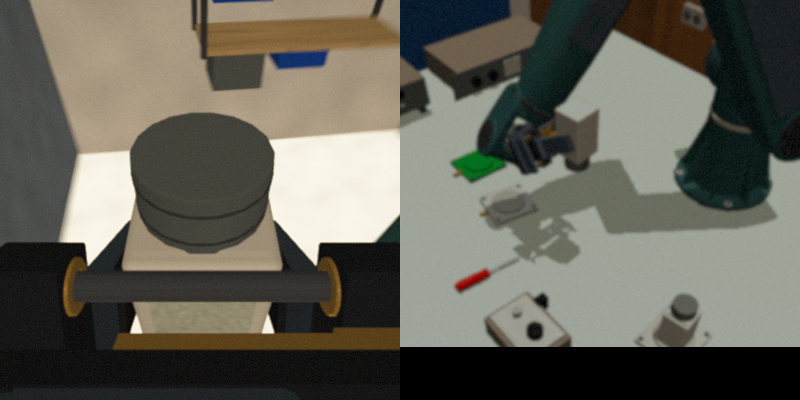

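```bash
python3 -m handwheel '[[[0,0,0,-0.004,0.002,-0.007,-1],[0,0,0,-0.004,0.002,-0.007,-1],[0,0,0,-0.004,0.002,-0.007,-1],[0,0,0,-0.004,0.002,-0.007,-1],[0,0,0,-0.004,0.002,-0.007,-1]]]'|head -3
for i in 1 2 3 4; do python3 -m handwheel '[[[0,0,0,0,0,0,-1],[0,0,0,0,0,0,-1],[0,0,0,0,0,0,-1],[0,0,0,0,0,0,-1],[0,0,0,0,0,0,-1]]]'|head -3; done
for i in 1 2 3 4; do python3 -m handwheel '[[[0,0,0,-0.04,0,-0.07,-1],[0,0,0,-0.08,0,-0.139,-1],[0,0,0,-0.12,0,-0.208,-1],[0,0,0,-0.16,0,-0.277,-1],[0,0,0,-0.2,0,-0.347,-1]]]'|head -3;done
python3 -m handwheel '[[[0,0,0,-0.04,0,-0.07,-1],[0,0,0,-0.08,0,-0.139,-1],[0,0,0,-0.12,0,-0.208,-1],[0,0,0,-0.16,0,-0.277,-1],[0,0,0,-0.195,0,-0.339,-1]]]'|head -3
python3 st.py
python3 - <<'E'
from h import *
im=cams.get_image("wrist");g=np.array(im["image"]);s=np.array(cams.get_image("scene")["image"])[100:190,220:340];t=np.array(cams.get_image("top")["image"])[190:250,365:445]
np.save("wr.npy",g)
o=np.zeros((600,800,3),np.uint8);o[:300,:400]=cv2.resize(g[90:240,220:420],(400,300));o[:300,400:]=cv2.resize(t,(400,300));o[300:,:400]=cv2.resize(s,(400,300))
cv2.imwrite("pics/m6.png",o[:,:,::-1])
E
```

```text
time_s: 11.45
tcp_pos: [0.5599, -0.0005, 0.3988]
tool_rot: [-0.89, 0.769, 1.521]
time_s: 11.95
tcp_pos: [0.5598, -0.0006, 0.3988]
tool_rot: [-0.889, 0.77, 1.521]
time_s: 12.45
tcp_pos: [0.5598, -0.0005, 0.3988]
tool_rot: [-0.889, 0.77, 1.521]
time_s: 12.95
tcp_pos: [0.5598, -0.0006, 0.3988]
tool_rot: [-0.889, 0.77, 1.521]
time_s: 13.45
tcp_pos: [0.5598, -0.0005, 0.3988]
tool_rot: [-0.889, 0.77, 1.521]
time_s: 13.95
tcp_pos: [0.5599, -0.0005, 0.3985]
tool_rot: [-1.217, 0.245, 1.161]
time_s: 14.45
tcp_pos: [0.5599, -0.0005, 0.3986]
tool_rot: [-1.442, -0.271, 0.735]
time_s: 14.95
tcp_pos: [0.5599, -0.0005, 0.3987]
tool_rot: [-1.563, -0.771, 0.252]
time_s: 15.45
tcp_pos: [0.5599, -0.0005, 0.3988]
tool_rot: [-1.573, -1.245, -0.282]
time_s: 15.95
tcp_pos: [0.5597, -0.0005, 0.3989]
tool_rot: [-1.462, -1.669, -0.845]
15.95 q [-0.41   0.22   1.843  0.85   1.726 -0.702] p [ 0.56  -0.001  0.399] w 0.0599 F [ 0.127  1.247 -1.455]
[[-0.068  0.991 -0.111]
 [ 0.498  0.13   0.858]
 [ 0.865  0.003 -0.502]]
```

View pics/m6.png

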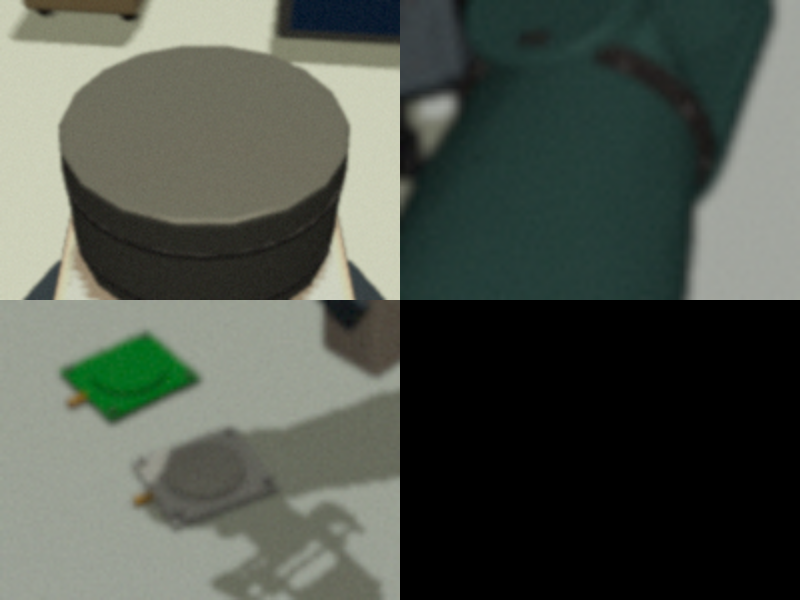

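Run:
```python
from plan import *
np.set_printoptions(precision=4,suppress=True)
im=cams.get_image("wrist");H=np.array(im["hand_eye"])
a=np.array([.8665,0,-.499]);e1=np.array([0,1,0]);e2=np.cross(a,e1);Hi=np.linalg.inv(H)
def rim(c):
    th=np.linspace(0,2*np.pi,360);X=c+.026*(np.cos(th)[:,None]*e1+np.sin(th)[:,None]*e2)
    x=X@Hi[:3,:3].T+Hi[:3,3];u=im["fx"]*x[:,0]/x[:,2]+im["cx"];v=im["fy"]*x[:,1]/x[:,2]+im["cy"]
    return np.array([u.min(),u.max(),v.min(),v.max()])
r=least_squares(lambda c:rim(c)-[250,395,112.5,202],[.05,0,-.05]);c=r.x;print("cap top in tool",c,r.fun)
base=c-.13*a;print("base in tool",base,"at grasp world z", .052+base@[.8665,0,-.5])
gp=np.array([0,0,-.019]);print("grasp rel base: along axis",(gp-base)@a,"perp e2",(gp-base)@e2,"e2 world-ish",e2)
# stand
top=cv2.imread("pics/top0.png");sc=cv2.imread("pics/scene0.png")
it=cams.get_image("top");isc=cams.get_image("scene")
t=cv2.resize(top[190:250,370:445],None,fx=5,fy=5,interpolation=cv2.INTER_CUBIC);s=cv2.resize(sc[125:185,245:320],None,fx=5,fy=5,interpolation=cv2.INTER_CUBIC)
X0=np.array([.556,-.300,.018])
for img,I,off in ((t,it,(370,190)),(s,isc,(245,125))):
    pts=np.array([proj(I,X0+.046*np.array([np.cos(k),np.sin(k),0])) for k in np.linspace(0,6.28,60)])
    cv2.polylines(img,[((pts-off+.5)*5).astype(int)],True,(0,0,255),1)
cv2.imwrite("pics/st7.png",np.hstack([t,s]))
print(proj(it,X0),proj(isc,X0),onz(isc,[281.2,151.4],.018))
```

```text
cap top in tool [ 0.0591  0.0004 -0.0496] [ 0.0998 -0.0996 -0.1893  0.1398]
base in tool [-0.0535  0.0004  0.0152] at grasp world z -0.001993206433763571
grasp rel base: along axis 0.06345897382626588 perp e2 -0.00295502474900812 e2 world-ish [ 0.499  -0.      0.8665]
[np.float64(405.4602892088644), np.float64(218.97007225165453)] [np.float64(282.47350079699004), np.float64(149.59286620732408)] [ 0.5654 -0.2948  0.018 ]
```

View pics/st7.png

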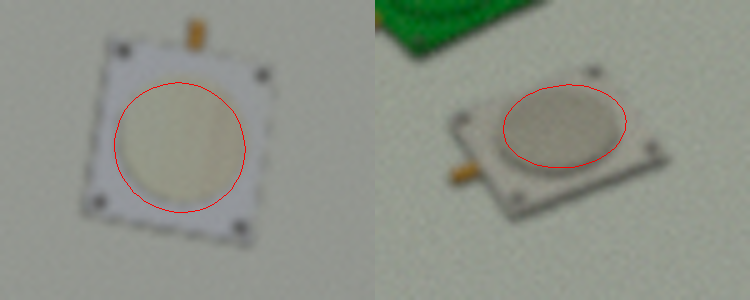

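Run:
```python
from plan import *
np.set_printoptions(precision=4,suppress=True)
it=cams.get_image("top");isc=cams.get_image("scene")
A=[onz(it,[370+x/5-.5,190+y/5-.5],.012) for x,y in ((124,50),(262,75),(99,202),(241,228))]
B=[onz(isc,[245+(x-375)/5-.5,125+y/5-.5],.012) for x,y in ((458,118),(594,70),(652,148),(517,198))]
print(np.array(A),np.mean(A,0));print(np.array(B),np.mean(B,0))
print(onz(it,[370+181/5-.5,190+142/5-.5],.018),onz(isc,[245+186/5-.5,125+129/5-.5],.018))
p,T,q=now();C=(np.mean(A,0)+np.mean(B,0))/2
print("using",C)
base=np.array([-.0535,.0004,.0152]);base=base-np.array([.8665,0,-.499])*(-.002)
for z,nn in ((.12,5),(.035,1)):
    Tt=tool(np.arctan2(T[1,2],T[0,2]),np.radians(30),-1)
    tgt=np.array([C[0],C[1],z])-Tt@base
    print(z,tgt);P,Q,q=route(p,T,tgt,Tt,nn,q);p,T=P,Q
```

```text
[[ 0.6264 -0.2628  0.012 ]
 [ 0.6092 -0.3607  0.012 ]
 [ 0.5173 -0.2432  0.012 ]
 [ 0.4999 -0.3429  0.012 ]] [ 0.5632 -0.3024  0.012 ]
[[ 0.6109 -0.364   0.012 ]
 [ 0.4983 -0.3441  0.012 ]
 [ 0.5163 -0.2442  0.012 ]
 [ 0.6246 -0.2635  0.012 ]] [ 0.5625 -0.3039  0.012 ]
[ 0.5598 -0.3009  0.018 ] [ 0.5605 -0.2986  0.018 ]
using [ 0.5629 -0.3032  0.012 ]
0.12 [ 0.5607 -0.2898  0.1719]
[-0.68, -0.072, -0.269, 0.0, 0.0, -0.001] q [-0.49  0.31  1.82  0.79  1.73 -0.79] err 0.0000 dq 0.1 deg 0 mm 73
[-0.68, -0.073, -0.269, 0.0, 0.0, -0.001] q [-0.56  0.4   1.78  0.74  1.74 -0.88] err 0.0000 dq 0.09 deg 0 mm 73
[-0.68, -0.075, -0.269, 0.0, 0.0, -0.0] q [-0.63  0.5   1.73  0.68  1.74 -0.95] err 0.0000 dq 0.1 deg 0 mm 74
[-0.68, -0.074, -0.269, 0.0, 0.001, -0.001] q [-0.69  0.61  1.66  0.64  1.74 -1.02] err 0.0000 dq 0.1 deg 0 mm 74
[-0.68, -0.076, -0.269, 0.0, 0.0, -0.0] q [-0.75  0.71  1.58  0.59  1.75 -1.06] err 0.0000 dq 0.11 deg 0 mm 74
0.035 [ 0.5607 -0.2898  0.0869]
[-0.736, 0.0, 0.425, 0.0, 0.0, -0.0] q [-0.75  0.83  1.56  0.58  1.66 -1.12] err 0.0000 dq 0.11 deg 0 mm 85
```

```bash
for i in 1 2 3 4; do python3 -m handwheel '[[[-0.23,-0.025,-0.09,0,0,0,-1],[-0.46,-0.05,-0.18,0,0,0,-1],[-0.68,-0.074,-0.269,0,0,0,-1],[-0.68,-0.074,-0.269,0,0,0,-1]]]'|head -3;done
python3 -m handwheel '[[[-0.23,-0.025,-0.09,0,0,0,-1],[-0.46,-0.05,-0.18,0,0,0,-1],[-0.68,-0.076,-0.269,0,0,-0.002,-1],[-0.68,-0.076,-0.269,0,0,-0.002,-1],[-0.68,-0.076,-0.269,0,0,-0.002,-1]]]'|head -3
cat > pl.py <<'E'
from plan import *
import sys
np.set_printoptions(precision=4,suppress=True)
p,T,q=now();C=np.array([.562,-.302]);base=np.array([-.0535,.0004,.0152])+.002*np.array([.8665,0,-.499])
print("base now",p+T@base,"axis",T@[.8665,0,-.499])
Tt=tool(np.arctan2(T[1,2],T[0,2]),np.radians(30),-1)
for z,nn in ((.035,2),(.0195,1)):
    tgt=np.array([C[0],C[1],z])-Tt@base
    P,Q,q=route(p,T,tgt,Tt,nn,q);p,T=P,Q
E
python3 pl.py; python3 st.py
python3 - <<'E'
from plan import *
p,T,q=now();base=np.array([-.0535,.0004,.0152])+.002*np.array([.8665,0,-.499])
im=cams.get_image("scene");a=np.array(im["image"])[80:200,220:340]
B=cv2.resize(a,None,fx=5,fy=5,interpolation=cv2.INTER_CUBIC)
c=p+T@base
for v in (T@[.8665,0,-.499]*.13,np.zeros(3)):
    pts=np.array([proj(im,c+v+.026*np.array([np.cos(k),np.sin(k),0])) for k in np.linspace(0,6.28,40)])
    cv2.polylines(B,[((pts-[220,80]+.5)*5).astype(int)],True,(255,0,0),1)
pts=np.array([proj(im,np.array([.562,-.302,.018])+.046*np.array([np.cos(k),np.sin(k),0])) for k in np.linspace(0,6.28,60)])
cv2.polylines(B,[((pts-[220,80]+.5)*5).astype(int)],True,(255,0,0),1)
cv2.imwrite("pics/m8.png",B[:,:,::-1])
E
```

```text
time_s: 16.75
tcp_pos: [0.5597, -0.0597, 0.3515]
tool_rot: [-1.465, -1.661, -0.838]
time_s: 17.15
tcp_pos: [0.5598, -0.1172, 0.3067]
tool_rot: [-1.464, -1.662, -0.839]
time_s: 17.55
tcp_pos: [0.56, -0.1747, 0.2618]
tool_rot: [-1.464, -1.663, -0.839]
time_s: 17.95
tcp_pos: [0.5601, -0.2324, 0.2169]
tool_rot: [-1.464, -1.664, -0.84]
time_s: 18.45
tcp_pos: [0.5602, -0.2891, 0.1732]
tool_rot: [-1.461, -1.668, -0.842]
base now [ 0.5624 -0.3026  0.1213] axis [-0.0007  0.0029  0.9999]
[-0.372, -0.002, 0.219, -0.0, 0.001, 0.0] q [-0.75  0.77  1.58  0.59  1.7  -1.09] err 0.0000 dq 0.06 deg 0 mm 43
[-0.372, -0.002, 0.218, -0.0, 0.0, 0.0] q [-0.75  0.83  1.57  0.58  1.66 -1.12] err 0.0000 dq 0.06 deg 0 mm 43
[-0.134, 0.0, 0.077, -0.0, 0.0, 0.0] q [-0.75  0.85  1.56  0.58  1.65 -1.13] err 0.0000 dq 0.02 deg 0 mm 15
18.45 q [-0.751  0.709  1.579  0.592  1.746 -1.064] p [ 0.56  -0.289  0.173] w 0.0597 F [-0.212 -1.165 -2.176]
[[-0.066  0.991 -0.114]
 [ 0.497  0.132  0.858]
 [ 0.865  0.    -0.502]]
```

View pics/m8.png

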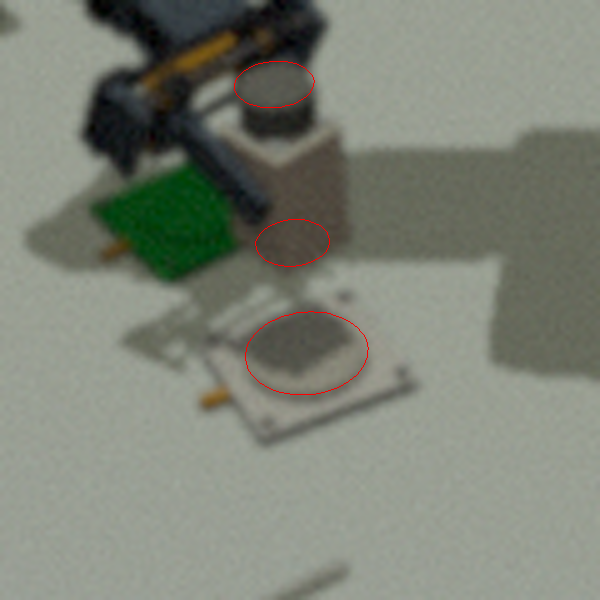

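```bash
for i in 1 2; do python3 -m handwheel '[[[-0.12,0,0.07,0,0,0,-1],[-0.24,0,0.14,0,0,0,-1],[-0.372,-0.002,0.219,0,0.0005,0,-1],[-0.372,-0.002,0.219,0,0.0005,0,-1]]]'|head -4;done
python3 -m handwheel '[[[-0.03,0,0.015,0,0,0,-1],[-0.06,0,0.03,0,0,0,-1],[-0.09,0,0.05,0,0,0,-1],[-0.11,0,0.063,0,0,0,-1],[-0.11,0,0.063,0,0,0,-1]]]'|head -4
python3 pl.py
```

```text
time_s: 18.9
tcp_pos: [0.5585, -0.2886, 0.1264]
tool_rot: [-1.459, -1.664, -0.841]
contact_force: [-0.6, -0.0, -1.9]
time_s: 19.3
tcp_pos: [0.5583, -0.2886, 0.0834]
tool_rot: [-1.459, -1.664, -0.842]
contact_force: [-0.5, 1.2, -1.7]
time_s: 19.8
tcp_pos: [0.5592, -0.2893, 0.073]
tool_rot: [-1.46, -1.667, -0.843]
contact_force: [0.6, 0.4, -2.9]
base now [ 0.5614 -0.3028  0.0211] axis [-0.0002  0.0013  0.9999]
[0.062, 0.004, -0.032, 0.0, 0.0, -0.0] q [-0.75  0.84  1.56  0.58  1.65 -1.13] err 0.0000 dq 0.01 deg 0 mm 7
[0.062, 0.003, -0.032, 0.0, 0.0, -0.0] q [-0.75  0.83  1.57  0.58  1.66 -1.12] err 0.0000 dq 0.01 deg 0 mm 7
[-0.135, 0.0, 0.078, 0.0, 0.0, -0.0] q [-0.75  0.85  1.56  0.58  1.65 -1.13] err 0.0000 dq 0.02 deg 0 mm 16
```

Lower gently in 1 mm steps until contact shows.

```bash
python3 -m handwheel '[[[-0.008,0,0.005,0,0,0,-1],[-0.017,0.003,0.01,0,0,0,-1],[-0.017,0.003,0.01,0,0,0,-1],[-0.017,0.003,0.01,0,0,0,-1]]]'|sed -n 2,4p
python3 -m handwheel '[[[-0.004,0,0.003,0,0,0,-1],[-0.009,0.002,0.005,0,0,0,-1],[-0.009,0.002,0.005,0,0,0,-1],[-0.009,0.002,0.005,0,0,0,-1]]]'|sed -n 2,4p
```

```text
tcp_pos: [0.5596, -0.2894, 0.0713]
tool_rot: [-1.46, -1.667, -0.843]
contact_force: [-0.5, 0.3, -0.9]
tcp_pos: [0.5597, -0.2894, 0.0702]
tool_rot: [-1.46, -1.667, -0.843]
contact_force: [0.4, 0.2, -1.6]
```

```bash
python3 -m handwheel '[[[-0.004,0,0.002,0,0,0,-1],[-0.007,0,0.004,0,0,0,-1],[-0.007,0,0.004,0,0,0,-1],[-0.007,0,0.004,0,0,0,-1]]]'|sed -n 2,4p
python3 -m handwheel '[[[-0.004,0,0.002,0,0,0,-1],[-0.007,0,0.004,0,0,0,-1],[-0.007,0,0.004,0,0,0,-1],[-0.007,0,0.004,0,0,0,-1]]]'|sed -n 2,4p
python3 pl.py|head -1
```

```text
tcp_pos: [0.5598, -0.2895, 0.0699]
tool_rot: [-1.46, -1.667, -0.843]
contact_force: [-2.4, -1.2, 5.4]
tcp_pos: [0.5598, -0.2895, 0.0699]
tool_rot: [-1.459, -1.666, -0.844]
contact_force: [-4.3, -0.8, 12.7]
base now [ 0.562  -0.3029  0.018 ] axis [-0.0005  0.0002  0.9999]
```

```bash
python3 -m handwheel '[[[0.007,0,-0.004,0,0,0,-1],[0.007,0,-0.004,0,0,0,-1],[0.007,0,-0.004,0,0,0,0.5]]]'|sed -n 2,6p
python3 -m handwheel '[[[0,0,0,0,0,0,1],[0,0,0,0,0,0,1],[0,0,0,0,0,0,1],[0,0,0,0,0,0,1],[0,0,0,0,0,0,1]]]'|sed -n 2,6p
python3 -m handwheel '[[[0,0,-0.1,0,0,0,1],[0,0,-0.3,0,0,0,1],[0,0,-0.6,0,0,0,1],[0,0,-1,0,0,0,1],[0,0,-1,0,0,0,1]]]'|sed -n 2,6p
python3 -m handwheel '[[[0,0,-0.5,0,0,0,1],[0,0,-1,0,0,0,1],[0,0,-1,0,0,0,1],[0,0,-1,0,0,0,1],[0,0,-1,0,0,0,1]]]'|sed -n 2,6p
python3 - <<'E'
from plan import *
im=cams.get_image("scene");a=np.array(im["image"])[80:200,220:340]
B=cv2.resize(a,None,fx=5,fy=5,interpolation=cv2.INTER_CUBIC)
for c,r in (([.562,-.302,.148],.026),([.562,-.302,.018],.046)):
    pts=np.array([proj(im,np.array(c)+r*np.array([np.cos(k),np.sin(k),0])) for k in np.linspace(0,6.28,60)])
    cv2.polylines(B,[((pts-[220,80]+.5)*5).astype(int)],True,(255,0,0),1)
cv2.imwrite("pics/m9.png",B[:,:,::-1])
E
```

```text
tcp_pos: [0.5598, -0.2895, 0.0694]
tool_rot: [-1.46, -1.667, -0.843]
contact_force: [0.2, 0.6, 0.5]
grip_width: 0.0654
finger_force: 0.0
tcp_pos: [0.5598, -0.2894, 0.0694]
tool_rot: [-1.46, -1.667, -0.843]
contact_force: [0.5, -0.4, 0.2]
grip_width: 0.0912
finger_force: 0.0
tcp_pos: [0.5726, -0.3809, 0.1231]
tool_rot: [-1.465, -1.672, -0.844]
contact_force: [-0.4, 0.2, 1.7]
grip_width: 0.0911
finger_force: 0.0
tcp_pos: [0.5822, -0.4604, 0.1688]
tool_rot: [-1.459, -1.666, -0.843]
contact_force: [-0.2, 1.0, 0.1]
grip_width: 0.0914
finger_force: 0.0
```

View pics/m9.png

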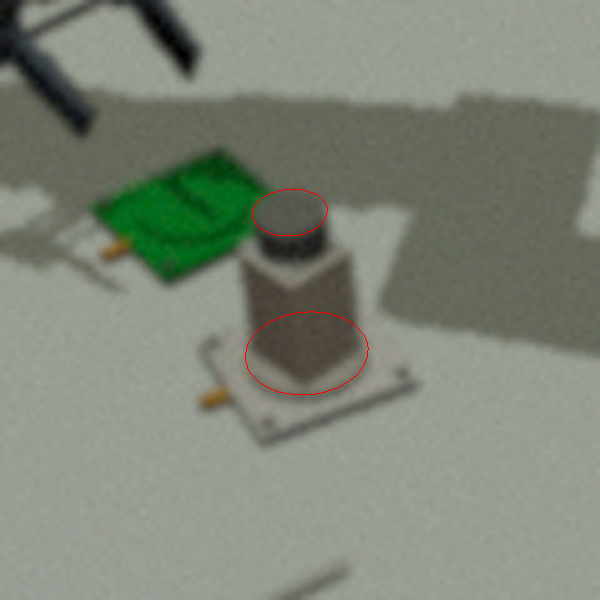

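The bottle stands upright and centred on the free stand's disc: its cap matches the predicted ellipse at about (290, 212), and the gripper is clear. I'm handing the job in.

```bash
python3 -c "
from station import workorder
print(workorder.close_job())"
```

```text
the job is handed in; nothing more can be done
None
```

The bottle was turned fully upside down, held there for about 2.5 s, then set upright and released on the disc of the free right-hand stand, within a few millimetres of centre as far as the cameras show; the job is handed in, but no verdict came back.

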